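# Shut and bolt the sprung lid of the tube spinner

## Task

The lid of the tube spinner is standing up on its hinge springs. Press it down shut against the springs and, while it is held down, slide its bolt (the bar with the upright post) fully home under the keeper, then let go so that the lid stays shut. Do not knock the tube rack that stands beside the instruments.

Things in the scene. Friction and masses are not known exactly. Their poses are not given: they have to be found in the camera images.
- bolt_post (a point): Grip point on the bolt's upright round steel post (16 mm thick, top 18 mm above this point, lid face 32 mm below), at the free edge of the raised grey lid of the taller white instrument (200 x 190 x 120 mm). Axes, turning with the lid: x to the hinge, y level, the way the bolt slides home, z up the post. The hinge axis lies 160 mm along +x and 43 mm along -z. Lid shut: 168 mm above the table.
- lid (a joint): Lid hinge angle, rad: 0 shut (stop), 0.65 standing open (stop), held up by torsion springs. At the post it takes about 7 N to hold shut, 4 N when open; let go unbolted, it springs open. Bolted and let go, it rises to about 0.06, the bolt bar against the keeper's lip. The lower white instrument with a similar post has its lid already shut: leave it.
- bolt (a joint): Slide of the bolt along the post's y, m: 0 drawn back, 0.036 fully home (stop), 1 to 2 N. It goes under the lip of the steel keeper bracket on the instrument's +y side, only with the lid within 0.05 rad of shut (higher, it strikes the lip). The tip reaches the lip's edge at 0.016 and is 20 mm under it at 0.036.
- rack: White tube rack with blue-capped tubes, 65 x 150 mm, 74 mm high, loose on the table to one side of the instruments; origin at the centre of its underside, y along its length. To be left alone.

How it is judged:
By the outcome, as a careful person would: the job done as asked, in the order asked, and still so for the second after the job is handed in, with the robot touching nothing.
It also fails if it takes over 35 s, if anything falls off the work surface, if the arm or the gripper's body presses on something with over 40 N, if the wrist force passes 120 N, or if a joint passes its speed limit or range.

## Robot

A 7-joint arm with a two-finger parallel gripper is mounted at the origin on the work surface. World frame = base frame: x ahead of the robot, y to its left, z up, the work surface at z = 0. Lengths are in m, angles in rad, forces in N, time in s.
With the tool pointing down it reaches from about 0.4 to 0.75 m from the base axis. Payload 19.5 kg.
Tool frame: the origin (TCP) lies midway between the tips of the shut fingers; the grasp point (between the pads) lies 19 mm behind it (robot.grip_depth is the distance from the TCP to the grasp point, in m); z points along the fingers, y is the line along which they close (so a half turn about z gives the same grasp; the last joint's range is limited). The gripper opens to 85 mm and grips with 20 to 120 N. Pads are 22 mm wide; open, the fingers measure 114 mm over their backs; the gripper's body (76 mm by 85 mm) begins 54 mm behind the grasp point. The pads swing forward as they close: fully open they stand 13 mm farther back than shut.
Start: joints at [-1.167, 0.707, -0.028, 1.485, 0.022, 0.951, -0.075], TCP at [0.248, 0.519, 0.231] pointing down, gripper open.
Joint ranges: [-2.71, 2.71], [-0.32, 2.16], [-1.57, 1.52], [0, 2.45], [-1.46, 4.6], [0, 2.02], [-2.83, 2.83]. Speed limits (rad/s): [1.89, 1.89, 2.57, 2.57, 3.01, 3.01, 3.01].

## Interface

Orientations are given as a rotation vector (axis times angle).
In Python, from station import robot, imaging gives the robot as it stands.
- The arm moves only by the shell command python3 -m creep 'ROWS' [FORCE]. ROWS is JSON, a list of rows, each a list of 5 numbers: the shift along the world's x, y, z in cm, then the turn about the world's z in rad, then the opening, from -1 (shut) to 1 (fully open). In form: [[dx, dy, dz, spin, jaw], ...]. A call has 1 to 5 rows; each row is the pose to reach, as a shift and turn from the pose commanded when the call began; what a row does not reach only later rows make up. A row lasts 1/10 s, in which the tool goes at most 50 mm and 8.59 degrees, less where a joint would pass 70% of its speed; a pose out of reach is approached as far as the arm can. A call with a gripper value outside its range is refused whole. The fingers move at their own pace and stop on an object; FORCE is the grip in N (left out, the last holds). Time passes only in rows, so rows that repeat a pose let the fingers close. It gives the time, the measured TCP pose, the force, the opening and the grip force at its end, in the units of the state.
- robot.read_state(): the state, without advancing time (a new reading comes with each control period).
- imaging.snapshot(name): name is "scene" or "top" or "wrist"; returns (picture, depth): 400x640x3 uint8, blue, green, red; 400x640 float32, m along the optical axis (not along the pixel's ray), 0 where there is no reading.
- imaging.calibration(name): a dict with "K" (3x3 intrinsics, pixels), "dist_coeffs" ([k1, k2, p1, p2, k3] as OpenCV has them; the pictures are not rectified), "R" (3x3) and "t" (3): a world point X has camera coordinates R X + t. Camera axes: x right, y down, z forward; pixel columns grow to the right and rows downward; lengths in m; the calibration is good to about 2 mm. A picture is of the moment at which its call begins: read the wrist's pose just before it. calibration takes no time and is no camera call; for the wrist camera it gives the pose at the moment of the call.
- robot.job_done(): hands the job in; it is judged then, once.
The state is a dict: "time_s": time; "joints": joint angles; "dq": joint speeds; "joint_torque": joint torques, N m; "tool_pos": TCP position; "ee_rot": TCP orientation; "contact_force": force on the tool from outside, world axes, zero at the start; "wrist_torque": the same for the moment, N m; "width": opening from 0.0 (shut) to 1.0 (fully open); "grasp_force": force on a finger pad.
Only numpy, scipy, OpenCV 4.12 (cv2) and the standard library are available. Lean on these libraries where they do the work, as an engineer would, in place of code of your own. Each camera call takes 0.05 s, during which the arm holds its last target. There are 200 camera calls.

## Working session

There is one attempt and no reset: what is moved stays moved. The work goes in short steps, Python scripts to look and compute and a shell command to move; the robot and the scene stay as the last step left them, time stands still between calls to the robot, and variables do not carry over. Pictures are saved under pics/ and viewed, at most 10 in all, crops included, and the job is handed in when it is done.

```bash
mkdir -p pics; python3 - <<'E'
from station import robot, imaging
import cv2,numpy as np
for n in ("scene","top"):
    p,d=imaging.snapshot(n); cv2.imwrite(f"pics/{n}0.png",p); np.save(f"pics/{n}0.npy",d)
    c=imaging.calibration(n); print(n,np.round(c["K"],1).tolist(),np.round(c["dist_coeffs"],3),np.round(c["R"],3).tolist(),np.round(c["t"],3))
print(robot.read_state())
E
```

```text
scene [[406.0, 0.0, 317.6], [0.0, 406.0, 199.4], [0.0, 0.0, 1.0]] [-0.082  0.     0.     0.     0.   ] [[-0.655, 0.755, -0.019], [0.556, 0.465, -0.689], [-0.512, -0.462, -0.724]] [ 0.411 -0.235  1.569]
top [[505.8, 0.0, 313.3], [0.0, 505.8, 199.7], [0.0, 0.0, 1.0]] [-0.056  0.     0.     0.     0.   ] [[0.026, -1.0, -0.004], [-0.993, -0.026, -0.118], [0.118, 0.008, -0.993]] [-0.011  0.629  1.694]
{'time_s': 0.1, 'joints': array([-1.16667235,  0.70703537, -0.02761435,  1.48493752,  0.02201479,
        0.9508961 , -0.07547354]), 'dq': array([-1.62004298e-04, -6.41548320e-04,  1.59089539e-05, -8.98286024e-04,
        4.28623556e-04,  7.89546848e-04,  2.79012103e-04]), 'joint_torque': array([ 7.96413133e-04, -8.84269309e+01,  1.23656821e+00, -2.36443967e+01,
        1.71183870e-02,  5.13882173e-03, -1.09339894e-04]), 'tool_pos': array([0.24784571, 0.51858798, 0.2308808 ]), 'ee_rot': array([-6.94425931e-01, -3.06370454e+00,  1.50453632e-03]), 'contact_force': array([ 0.79762401, -0.36435875,  0.14266503]), 'wrist_torque': array([0.00830049, 0.02228925, 0.01785816]), 'grasp_force': 0.0, 'width': 0.9963428399032855}
```

View pics/scene0.png

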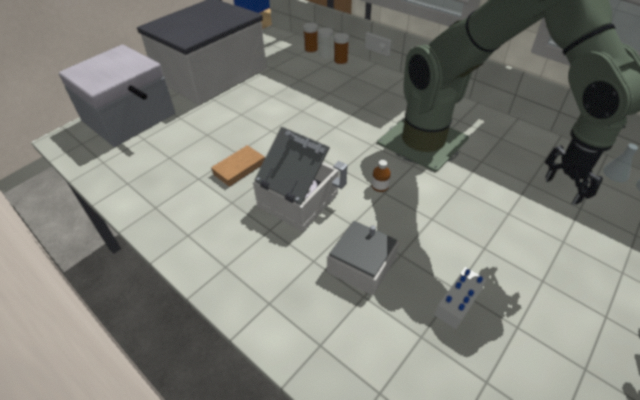

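View pics/top0.png

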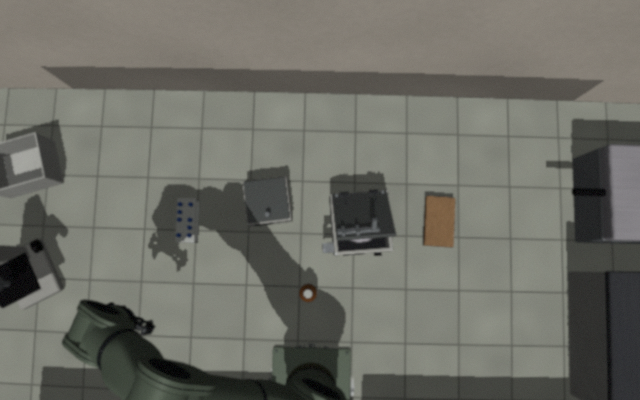

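The lid is raised with its hinge on the far side (top view, x≈360, y 190–250), and the keeper is at about (328,248), on the world +y side. The rack is at (186,220). I'll zoom in.

```bash
cat > h.py <<'E'
import cv2,numpy as np
from station import robot, imaging
def cloud(d,c):
    v,u=np.mgrid[0:400,0:640]
    n=cv2.undistortPoints(np.stack([u,v],-1).reshape(-1,1,2).astype(np.float64),np.array(c["K"]),np.array(c["dist_coeffs"])).reshape(400,640,2)
    P=np.dstack([n*d[...,None],d]); P=(P-np.array(c["t"]))@np.array(c["R"]); P[d==0]=np.nan
    return P
E
python3 - <<'E'
from h import *
a=cv2.imread("pics/scene0.png")[110:240,235:365]; b=cv2.imread("pics/top0.png")[165:270,310:415]
f=lambda i:cv2.resize(i,(400,400),interpolation=cv2.INTER_CUBIC)
cv2.imwrite("pics/z0.png",np.hstack([f(a),f(b)]))
P=cloud(np.load("pics/top0.npy"),imaging.calibration("top"))
for r in range(182,262,5): print(r,[tuple(np.round(P[r,c]*1000).astype(int).tolist()) if P[r,c,2]==P[r,c,2] else None for c in range(322,402,8)])
E
```

```text
182 [(696, -23, 2), (698, -51, -7), (698, -79, 0), (699, -107, -2), (699, -135, 4), (700, -163, -1), (700, -191, 4), (703, -220, -8), (702, -247, 3), (704, -276, -4)]
187 [(678, -23, 7), (680, -51, 0), (680, -79, 2), (680, -107, 7), (682, -136, -3), (683, -164, -2), (682, -191, 8), (684, -219, 3), (686, -249, -7), (687, -277, -9)]
192 [(662, -24, -5), (663, -52, -10), (663, -80, -2), (645, -100, 135), (648, -127, 120), (647, -152, 131), (646, -177, 143), (647, -203, 138), (648, -229, 140), (668, -276, -2)]
197 [(644, -24, -2), (630, -49, 115), (627, -74, 146), (628, -100, 142), (628, -125, 148), (629, -151, 146), (629, -176, 151), (630, -202, 150), (631, -229, 141), (650, -276, 1)]
202 [(625, -24, 4), (616, -50, 95), (610, -74, 152), (610, -99, 157), (612, -125, 149), (611, -150, 163), (612, -175, 161), (612, -201, 158), (613, -226, 158), (633, -276, -1)]
207 [(608, -25, 2), (603, -51, 61), (593, -74, 163), (593, -99, 168), (593, -124, 169), (593, -149, 174), (594, -174, 174), (595, -199, 173), (594, -223, 183), (615, -276, 3)]
212 [(591, -25, -2), (589, -52, 25), (576, -74, 176), (5
[... 976 characters left out ...]
, (510, -277, 1)]
242 [(486, -28, 6), (487, -56, -1), (487, -81, 40), (487, -108, 43), (488, -135, 47), (488, -160, 68), (489, -190, 42), (490, -218, 31), (490, -241, 60), (493, -277, 4)]
247 [(469, -28, -4), (466, -51, 164), (470, -82, 42), (471, -109, 33), (471, -136, 41), (472, -163, 34), (473, -190, 36), (473, -218, 36), (474, -243, 46), (475, -276, 7)]
252 [(452, -29, 4), (451, -54, 91), (452, -79, 122), (452, -104, 125), (453, -130, 122), (454, -156, 117), (454, -181, 123), (456, -212, 81), (458, -249, 4), (458, -278, -3)]
257 [(435, -29, 3), (436, -57, 2), (436, -85, -5), (437, -112, 1), (438, -139, 4), (438, -167, 0), (439, -195, -3), (440, -223, -4), (440, -249, 5), (441, -279, -6)]
```

View pics/z0.png

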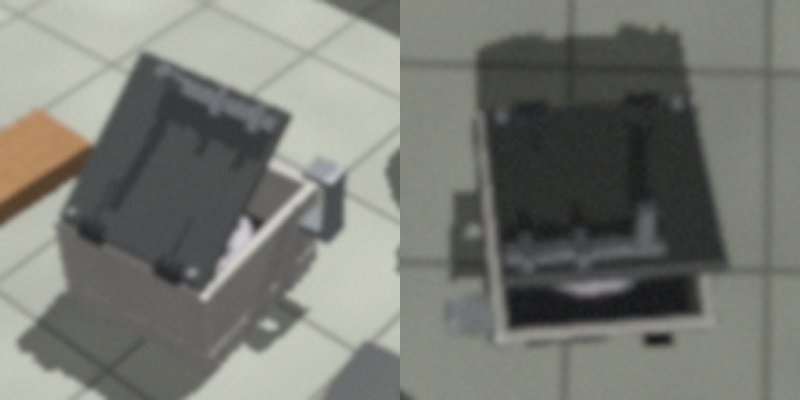

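The post shows in the crop at (645,220), which is top pixel (374,223). With the given geometry the hinge is near x≈0.64, z≈0.125, so the open post should be near (0.54, -0.166, 0.256). I'll go high above it and take a close look.

```bash
python3 -m creep '[[1,-2,5,0.1,1],[3,-6,10,0.2,1],[5,-11,15,0.3,1],[7,-16,15,0.4,1],[9,-20,15,0.5,1]]'
```

```text
time_s: 0.6
tool_pos: [0.3239, 0.3489, 0.3767]
ee_rot: [-0.093, 3.139, 0.002]
contact_force: [1.7, 0.2, -0.5]
width: 1.0
grasp_force: 0.0
```

```bash
python3 -m creep '[[3,-5,0,0,1],[5,-10,0,0,1],[7,-14,0,0,1],[9,-19,0,0,1],[11,-23,0,0,1]]'; python3 -m creep '[[1,-5,0,0,1],[2,-10,0,0,1],[3,-14,0,0,1],[4,-19,0,0,1],[5,-23,0,0,1]]';python3 -m creep '[[0,-3,0,0,1],[0,-4,0,0,1],[0,-4,0,0,1]]'
python3 - <<'E'
from h import *
s=robot.read_state(); c=imaging.calibration("wrist"); p,d=imaging.snapshot("wrist")
import pickle; pickle.dump((p,d,c),open("w1.pkl","wb")); cv2.imwrite("pics/w1.png",p); print(s["tool_pos"],s["ee_rot"])
E
```

```text
time_s: 1.1
tool_pos: [0.4315, 0.1228, 0.3755]
ee_rot: [0.085, -3.14, 0.0]
contact_force: [1.3, -0.2, -0.3]
width: 0.999
grasp_force: 0.0
time_s: 1.6
tool_pos: [0.4812, -0.1078, 0.3753]
ee_rot: [0.083, -3.14, 0.001]
contact_force: [0.8, 1.3, 0.4]
width: 0.996
grasp_force: 0.0
time_s: 1.9
tool_pos: [0.4811, -0.1459, 0.3751]
ee_rot: [0.082, -3.14, 0.0]
contact_force: [0.2, 0.6, -1.3]
width: 1.002
grasp_force: 0.0
[ 0.48109386 -0.14594131  0.37510029] [ 8.22499943e-02 -3.13991512e+00  1.04516557e-04]
```

View pics/w1.png

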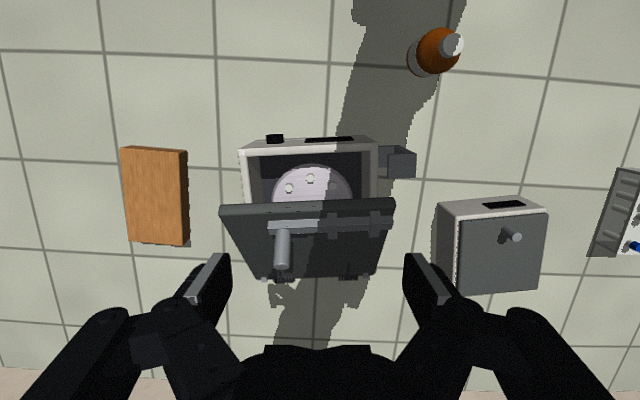

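The wrist view shows the post from its top at (283,268) to its base at (281,230), with the bolt bar running right to (390,222) and the keeper at (400,162).

```bash
python3 - <<'E'
from h import *
import pickle
p,d,c=pickle.load(open("w1.pkl","rb")); P=cloud(d,c)
g=lambda u,v:(np.nanmedian(P[v-1:v+2,u-1:u+2].reshape(-1,3),0)*1000).round().tolist()
for n,u,v in [("post",282,264),("post",282,258),("post",282,250),("post",282,242),("bar",275,228),("bar",310,226),("bar",385,222),("keep",402,156),("keep",402,168),("lidL",235,215),("lidR",388,206),("lidL2",245,265),("lidR2",372,265),("frontL",245,150),("frontR",372,142)]: print(n,u,v,g(u,v))
# lid plane
L=np.vstack([P[240:270,300:360].reshape(-1,3),P[240:260,245:265].reshape(-1,3)]);L=L[~np.isnan(L).any(1)]
m=np.median(L,0);k=np.linalg.svd(L-m,full_matrices=0)[2][2];print(k*np.sign(k[2]),m)
E
```

```text
post 282 264 [545.0, -174.0, 276.0]
post 282 258 [541.0, -175.0, 272.0]
post 282 250 [536.0, -176.0, 265.0]
post 282 242 [531.0, -177.0, 259.0]
bar 275 228 [522.0, -185.0, 245.0]
bar 310 226 [518.0, -150.0, 245.0]
bar 385 222 [511.0, -75.0, 244.0]
keep 402 156 [455.0, -45.0, 166.0]
keep 402 168 [470.0, -43.0, 167.0]
lidL 235 215 [511.0, -226.0, 242.0]
lidR 388 206 [494.0, -74.0, 242.0]
lidL2 245 265 [710.0, -276.0, 2.0]
lidR2 372 265 [609.0, -62.0, 156.0]
frontL 245 150 [465.0, -243.0, 122.0]
frontR 372 142 [445.0, -73.0, 120.0]
[0.60557122 0.05551317 0.79385249] [ 0.58066204 -0.13246755  0.18443152]
```

Every check agrees: the lid normal gives 0.65 rad, the grip point comes out 34 mm above the lid (32 expected), and the keeper and box heights match. That gives a yaw of 0.10 and a grip point of about (0.541, -0.174, 0.258). I'll grip slightly high on the post, with the TCP at (0.546, -0.174, 0.246).

```bash
python3 -m creep '[[3.5,-1.4,0,0.05,1],[6.5,-2.8,0,0.05,1],[6.5,-2.8,-4,0.05,1],[6.5,-2.8,-7,0.05,1],[6.5,-2.8,-7,0.05,1]]'
python3 - <<'E'
from h import *
s=robot.read_state(); c=imaging.calibration("wrist"); p,d=imaging.snapshot("wrist")
cv2.imwrite("pics/w2.png",p); print(s["tool_pos"],s["ee_rot"])
P=cloud(d,c); R=cv2.Rodrigues(s["ee_rot"])[0]
# points of the post: above lid plane by 20..55 mm
k=np.array([.606,.0555,.794]);m=np.array([.5807,-.1325,.1844]); h=(P-m)@k
M=(h>.022)&(h<.06)&(abs(P[...,0]-.54)<.04)&(abs(P[...,1]+.174)<.03); Q=P[M]; print(M.sum(),Q.min(0),Q.max(0),np.median(Q,0),h[M].max())
E
```

```text
time_s: 2.45
tool_pos: [0.5455, -0.171, 0.3026]
ee_rot: [0.167, -3.132, -0.004]
contact_force: [-0.7, 0.8, 1.2]
width: 1.003
grasp_force: 0.0
[ 0.54546208 -0.17100644  0.30262009] [ 0.16665238 -3.13213763 -0.0035061 ]
1002 [ 0.52753079 -0.18529445  0.25130667] [ 0.55572888 -0.16853665  0.27660749] [ 0.53986627 -0.1768615   0.26795462] 0.049676592086419835
```

View pics/w2.png

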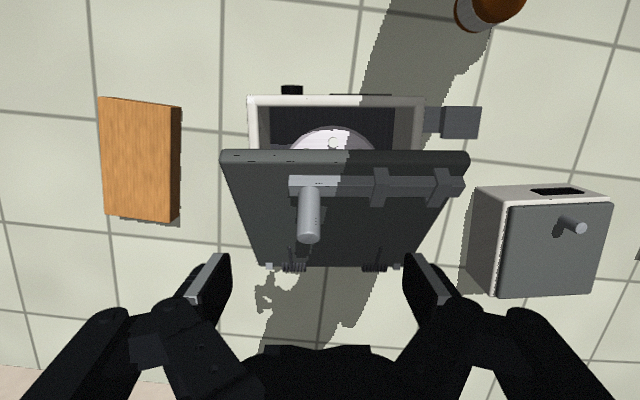

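The post is centred between the fingers, at (308,215) in the image, and its axis y is about -0.177. Now I'll descend and grip.

```bash
python3 -m creep '[[0,-0.5,-3,0,1],[0,-0.5,-5.6,0,1],[0,-0.5,-5.6,0,0],[0,-0.5,-5.6,0,-0.6],[0,-0.5,-5.6,0,-1]]' 50; python3 -m creep '[[0,0,0,0,-1],[0,0,0,0,-1],[0,0,0,0,-1],[0,0,0,0,-1],[0,0,0,0,-1]]'
```

```text
time_s: 3.0
tool_pos: [0.5471, -0.1779, 0.2515]
ee_rot: [-0.164, 3.135, -0.001]
contact_force: [-0.4, -0.7, -0.5]
width: 0.516
grasp_force: 0.0
time_s: 3.5
tool_pos: [0.5465, -0.1781, 0.2502]
ee_rot: [-0.163, 3.136, -0.001]
contact_force: [-1.5, 0.5, 7.5]
width: 0.165
grasp_force: 48.6
```

```bash
python3 -m creep '[[-0.9,-0.1,-0.8,0,-1],[-1.9,-0.2,-1.6,0,-1],[-2.7,-0.3,-2.5,0,-1],[-3.6,-0.4,-3.5,0,-1],[-3.6,-0.4,-3.5,0,-1]]'
python3 - <<'E'
from h import *
p,d=imaging.snapshot("wrist"); cv2.imwrite("pics/w3.png",p)
E
```

```text
time_s: 4.0
tool_pos: [0.5099, -0.1823, 0.2144]
ee_rot: [0.163, -3.137, 0.0]
contact_force: [-0.7, 0.5, 5.9]
width: 0.164
grasp_force: 51.7
```

View pics/w3.png

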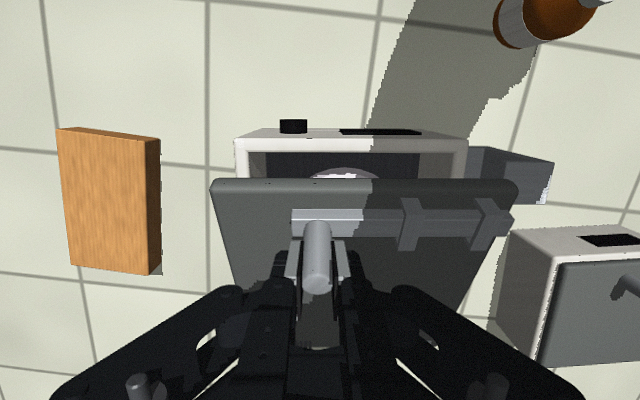

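The post sits in the pads at (317,250) and the lid is following down. Continuing to shut.

```bash
python3 -m creep '[[-0.7,-0.1,-1.0,0,-1],[-1.4,-0.1,-2.1,0,-1],[-2.2,-0.2,-3.6,0,-1],[-2.6,-0.2,-4.5,0,-1],[-2.6,-0.2,-4.5,0,-1]]'
python3 -m creep '[[-0.1,0,-0.4,0,-1],[-0.2,0,-0.7,0,-1],[-0.2,0,-0.8,0,-1],[-0.2,0,-0.8,0,-1]]'
python3 - <<'E'
from h import *
s=robot.read_state(); c=imaging.calibration("wrist"); p,d=imaging.snapshot("wrist"); cv2.imwrite("pics/w4.png",p)
import pickle; pickle.dump((p,d,c),open("w4.pkl","wb"))
E
```

```text
time_s: 4.55
tool_pos: [0.484, -0.1844, 0.1693]
ee_rot: [0.163, -3.136, 0.0]
contact_force: [-5.2, -0.7, 10.7]
width: 0.167
grasp_force: 55.1
time_s: 4.95
tool_pos: [0.4818, -0.1845, 0.1619]
ee_rot: [0.163, -3.136, 0.001]
contact_force: [-8.9, -2.0, 11.1]
width: 0.168
grasp_force: 55.9
```

View pics/w4.png

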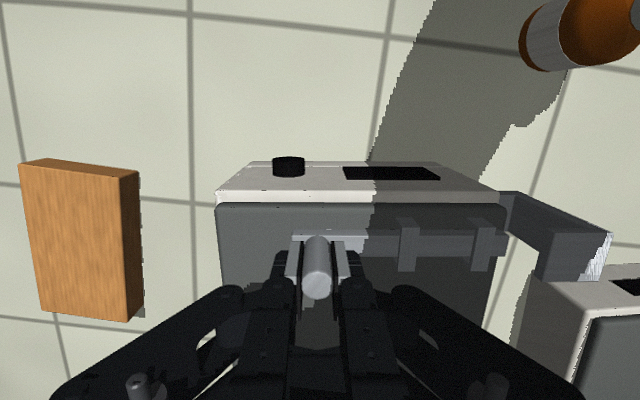

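The lid looks nearly flat; the post is at (317,262) and the bar's tip at (505,235), next to the keeper. I'll measure the remaining lid angle.

```bash
python3 - <<'E'
from h import *
import pickle
p,d,c=pickle.load(open("w4.pkl","rb")); P=cloud(d,c)
g=lambda u,v:(np.nanmedian(P[v-1:v+2,u-1:u+2].reshape(-1,3),0)*1000).round().tolist()
for n,u,v in [("post",317,285),("post",317,265),("bar",290+10,242),("bar",380,245),("bartip",498,243),("keep",530,215),("keepend",580,240),("keep",510,200),("rim",300,185)]: print(n,g(u,v))
L=np.vstack([P[275:320,395:465].reshape(-1,3),P[215:285,225:270].reshape(-1,3),P[212:228,400:490].reshape(-1,3)]);L=L[~np.isnan(L).any(1)]
A=np.c_[L[:,:2],np.ones(len(L))]
for _ in range(4):
    q=np.linalg.lstsq(A,L[:,2],rcond=None)[0]; r=L[:,2]-A@q; k=abs(r)<2.5*np.std(r)+1e-4; A,L=A[k],L[k]
print(q,np.std(r),len(L),"lid z at post",q@[.482,-.18,1])
E
```

```text
post [482.0, -184.0, 190.0]
post [474.0, -185.0, 185.0]
bar [472.0, -194.0, 169.0]
bar [477.0, -148.0, 151.0]
bartip [469.0, -79.0, 151.0]
keep [461.0, -37.0, 116.0]
keepend [457.0, -46.0, 167.0]
keep [456.0, -40.0, 95.0]
rim [458.0, -198.0, 108.0]
[-0.76745425  0.02338205  0.53347648] 0.028500914320859962 7709 lid z at post 0.15935475587933617
```

```bash
python3 -m creep '[[-0.1,0,-0.2,0,-1],[-0.2,0,-0.3,0,-1],[-0.2,0,-0.4,0,-1],[-0.2,0,-0.4,0,-1],[-0.2,0,-0.4,0,-1]]'
python3 - <<'E'
from h import *
s=robot.read_state(); c=imaging.calibration("wrist"); p,d=imaging.snapshot("wrist")
P=cloud(d,c); X=np.array([.995,.1])
for y0 in (-.23,-.10):
  for x0 in (.44,.45,.46,.50,.52,.54,.56):
    q=P[(abs(P[...,0]-x0)<.004)&(abs(P[...,1]-y0)<.012)&(P[...,2]>.09)]; print(y0,x0,len(q),np.round(np.nanmedian(q[:,2]) if len(q) else 0,4))
q=P[(abs(P[...,0]-.478)<.02)&(abs(P[...,1]+.184)<.007)&(P[...,2]>.175)&(P[...,2]<.21)]; print(len(q),np.percentile(q[:,2],[50,90,97]) if len(q) else 0)
E
```

```text
time_s: 5.5
tool_pos: [0.4813, -0.1846, 0.1588]
ee_rot: [-0.163, 3.135, -0.002]
contact_force: [-4.4, -1.3, 20.2]
width: 0.165
grasp_force: 57.3
-0.23 0.44 0 0
-0.23 0.45 0 0
-0.23 0.46 594 0.1139
-0.23 0.5 472 0.1374
-0.23 0.52 244 0.1372
-0.23 0.54 0 0
-0.23 0.56 0 0
-0.1 0.44 0 0
-0.1 0.45 1006 0.1203
-0.1 0.46 731 0.138
-0.1 0.5 389 0.1372
-0.1 0.52 119 0.1373
-0.1 0.54 9 0.1374
-0.1 0.56 8 0.1377
1313 [0.18682898 0.18898239 0.19730298]
```

The lid reads level at 0.137, and the force has risen to 20 N, so it's against the stop. Now I'll slide the bolt while holding the lid down.

```bash
python3 -m creep '[[-0.1,0.8,0,0,-1],[-0.2,1.6,0,0,-1],[-0.2,2.4,0,0,-1],[-0.3,3.2,0,0,-1],[-0.3,3.2,0,0,-1]]'
```

```text
time_s: 6.05
tool_pos: [0.4781, -0.1523, 0.1588]
ee_rot: [-0.163, 3.136, -0.003]
contact_force: [-3.3, -0.2, 20.6]
width: 0.16
grasp_force: 57.1
```

```bash
python3 -m creep '[[0,0.3,0,0,-1],[-0.1,0.6,0,0,-1],[-0.1,0.8,0,0,-1],[-0.1,0.8,0,0,-1]]'
```

```text
time_s: 6.45
tool_pos: [0.478, -0.1509, 0.1593]
ee_rot: [-0.154, 3.133, -0.016]
contact_force: [0.3, -45.2, 17.1]
width: 0.164
grasp_force: 57.5
```

The travel is about 34 mm and it's hitting a hard stop. I'll relax the push and check the image before letting go.

```bash
python3 -m creep '[[0,-0.4,0,0,-1],[0,-0.5,0,0,-1],[0,-0.5,0,0,-1]]'
python3 - <<'E'
from h import *
s=robot.read_state(); c=imaging.calibration("wrist"); p,d=imaging.snapshot("wrist"); cv2.imwrite("pics/w5.png",p)
P=cloud(d,c); print(s["tool_pos"],s["contact_force"])
g=lambda u,v:(np.nanmedian(P[v-1:v+2,u-1:u+2].reshape(-1,3),0)*1000).round().tolist()
for u in range(450,570,10): print(u,[g(u,v) for v in (235,245)])
E
```

```text
time_s: 6.75
tool_pos: [0.4779, -0.1518, 0.159]
ee_rot: [-0.159, 3.134, -0.006]
contact_force: [1.3, -16.1, 17.4]
width: 0.165
grasp_force: 57.0
[ 0.47792853 -0.1517753   0.15896477] [  1.2656292  -16.09299974  17.40887954]
450 [[464.0, -75.0, 146.0], [469.0, -75.0, 148.0]]
460 [[463.0, -69.0, 146.0], [469.0, -69.0, 148.0]]
470 [[463.0, -63.0, 147.0], [468.0, -63.0, 148.0]]
480 [[462.0, -58.0, 147.0], [467.0, -58.0, 149.0]]
490 [[456.0, -61.0, 161.0], [461.0, -61.0, 162.0]]
500 [[454.0, -59.0, 165.0], [459.0, -59.0, 167.0]]
510 [[453.0, -54.0, 165.0], [458.0, -53.0, 167.0]]
520 [[453.0, -48.0, 165.0], [458.0, -48.0, 166.0]]
530 [[452.0, -43.0, 165.0], [457.0, -43.0, 166.0]]
540 [[451.0, -38.0, 165.0], [457.0, -37.0, 166.0]]
550 [[451.0, -32.0, 165.0], [456.0, -32.0, 166.0]]
560 [[510.0, 128.0, 2.0], [522.0, 133.0, 2.0]]
```

View pics/w5.png

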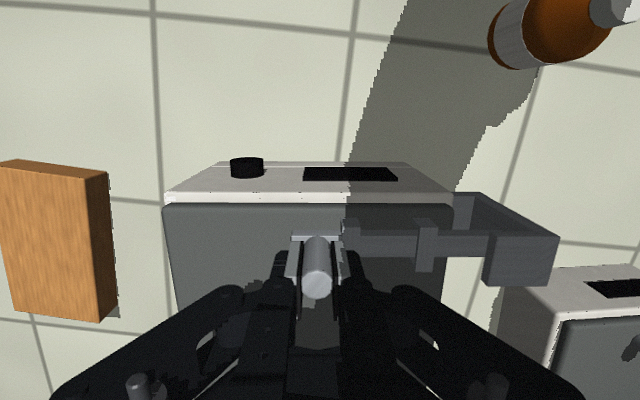

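The bar is under the lip: the lip edge is near px 490, and the bar runs in below it. A finger could be stopping on the first guide instead of the bolt reaching its own stop, so I'll compare post-to-guide distances before the grip and now.

```bash
python3 - <<'E'
from h import *
import pickle
def prof(P,us,vs):
    for v in vs: print(v,[(u,)+tuple((P[v,u]*1000).round().astype(int).tolist())[:]+(int(round(1000*(P[v,u]@[-.1,.995,0]))),) for u in us if P[v,u,2]==P[v,u,2]])
p,d,c=pickle.load(open("w1.pkl","rb")); P=cloud(d,c); print("w1"); prof(P,list(range(266,300,4))+list(range(320,345,3))+list(range(364,400,3)),[222,228,240])
p,d,c=pickle.load(open("w4.pkl","rb")); P=cloud(d,c); print("w4"); prof(P,list(range(286,350,6))+list(range(392,424,4))+list(range(464,512,4)),[238,262])
c=imaging.calibration("wrist");p,d=imaging.snapshot("wrist");P=cloud(d,c); print("now"); prof(P,range(286,446,4),[225,238,262])
E
```

```text
w1
222 [(266, 521, -196, 234, -247), (270, 518, -191, 239, -242), (274, 518, -187, 239, -238), (278, 518, -183, 240, -234), (282, 518, -179, 240, -230), (286, 517, -175, 240, -226), (290, 517, -171, 241, -221), (294, 517, -167, 240, -218), (298, 517, -163, 240, -214), (320, 515, -140, 241, -191), (323, 514, -138, 243, -188), (326, 514, -135, 243, -185), (329, 511, -132, 250, -182), (332, 511, -129, 251, -179), (335, 511, -126, 250, -177), (338, 513, -123, 244, -173), (341, 513, -120, 244, -170), (344, 513, -116, 243, -167), (364, 512, -97, 244, -147), (367, 511, -94, 244, -144), (370, 511, -91, 244, -141), (373, 508, -89, 251, -140), (376, 509, -86, 250, -137), (379, 508, -83, 251, -134), (382, 511, -79, 244, -129), (385, 510, -76, 245, -126), (388, 511, -72, 243, -123), (391, 510, -70, 244, -120), (394, 604, 6, 2, -54), (397, 603, 12, 2, -49)]
228 [(266, 531, -197, 226, -250), (270, 523, -190, 245, -242), (274, 522, -186, 246, -237), (278, 523, -182, 244, -234), (282, 522, -178, 245, -230), (286, 522, -174, 245, -226), (290, 522, -170, 245, -222), (294, 522, -166, 244, -218), (298, 
[... 5907 characters left out ...]
141, 186, -187), (346, 465, -139, 187, -185), (350, 469, -136, 179, -182), (354, 469, -134, 179, -181), (358, 468, -133, 180, -179), (366, 491, -119, 138, -167), (370, 491, -116, 137, -165), (374, 491, -114, 137, -162), (378, 490, -111, 138, -160), (382, 490, -109, 137, -157), (386, 490, -106, 138, -155), (390, 489, -104, 138, -152), (394, 489, -101, 138, -150), (398, 489, -99, 137, -147), (402, 488, -96, 138, -145), (406, 488, -94, 137, -142), (410, 485, -93, 143, -141), (414, 482, -94, 149, -141), (418, 480, -93, 152, -140), (422, 480, -90, 151, -137), (426, 479, -88, 153, -136), (430, 479, -86, 153, -133), (434, 487, -76, 137, -124), (438, 487, -73, 136, -121), (442, 487, -70, 136, -119)]
```

The pads already overlap the guide in plan by about 5 mm and ride above it. The tip is about 20 mm or more past the lip's edge, so this looks like the real stop. I'll ease the lid up against the lip, release, regrip a little higher and nudge again to confirm.

```bash
python3 -m creep '[[0,-0.2,0.2,0,-1],[0,-0.2,0.5,0,-1],[0,-0.2,0.8,0,-1],[0.0,-0.2,1.0,0,-1],[0.0,-0.2,1.0,0,-1]]'; python3 -m creep '[[0,0,0,0,-0.5],[0,0,0,0,-0.3],[0,0,0.3,0,-0.3],[0,0,0.6,0,-0.3],[0,0,0.6,0,-0.3]]' ; python3 -m creep '[[0,0,0,0,-1],[0,0,0,0,-1],[0,0,0,0,-1],[0,0.3,0,0,-1],[0,0.3,0,0,-1]]' 30
```

```text
time_s: 7.35
tool_pos: [0.4796, -0.1517, 0.1687]
ee_rot: [-0.165, 3.131, -0.003]
contact_force: [15.1, -4.9, -1.5]
width: 0.167
grasp_force: 54.6
time_s: 7.85
tool_pos: [0.4765, -0.1511, 0.1739]
ee_rot: [-0.164, 3.137, -0.0]
contact_force: [-0.1, -0.5, -0.1]
width: 0.351
grasp_force: 0.0
time_s: 8.35
tool_pos: [0.4765, -0.1514, 0.1739]
ee_rot: [-0.159, 3.136, -0.008]
contact_force: [0.6, -22.6, 5.3]
width: 0.176
grasp_force: 31.0
```

It doesn't move under 22 N with the fingers well clear of the guide, so the bolt is fully home. Releasing and retreating.

```bash
python3 -m creep '[[0,-0.2,0,0,-1],[0,-0.3,0,0,-1],[0,-0.3,0,0,-0.4],[0,-0.3,0,0,-0.1],[0,-0.3,0,0,0]]'; python3 -m creep '[[0,0,2,0,0],[0,0,5,0,0],[0,0,9,0,0],[0,0,13,0,0],[0,0,13,0,0]]'
python3 - <<'E'
from h import *
c=imaging.calibration("wrist"); p,d=imaging.snapshot("wrist"); cv2.imwrite("pics/w6.png",p)
P=cloud(d,c)
for x0 in (.47,.50,.52,.54,.56,.60):
    q=P[(abs(P[...,0]-x0)<.004)&(abs(P[...,1]+.22)<.01)&(P[...,2]>.09)]; print(x0,len(q),np.round(np.median(q[:,2]),4) if len(q) else 0)
E
```

```text
time_s: 8.85
tool_pos: [0.4763, -0.1508, 0.1733]
ee_rot: [0.164, -3.137, -0.0]
contact_force: [0.7, -0.7, -0.1]
width: 0.498
grasp_force: 0.0
time_s: 9.35
tool_pos: [0.4775, -0.1513, 0.3075]
ee_rot: [-0.163, 3.131, -0.003]
contact_force: [0.1, 0.0, -1.6]
width: 0.501
grasp_force: 0.0
0.47 1217 0.395
0.5 133 0.1469
0.52 119 0.1454
0.54 110 0.1444
0.56 107 0.1431
0.6 0 0
```

View pics/w6.png

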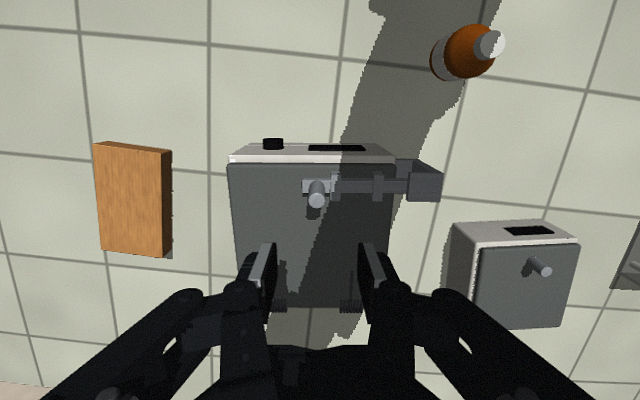

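The lid stays shut, resting at about 0.06 rad (slope 3.8 mm over 60 mm). The bolt bar is under the keeper at (420,183), the post is at (317,195) beside the first guide, and the robot is clear.

```bash
python3 -c "
from station import robot
print(robot.job_done())"
```

```text
the job is handed in; nothing more can be done
None
```

The lid is pressed shut and its bolt is fully home under the keeper; I let go, it stayed shut, the rack was not touched, and the job was handed in at about 9.4 s (one caution: the wrist briefly read about 45 N sideways as the bolt met its stop, through the gripped post, not the gripper's body).

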